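Find and release the latched key of a stirrer

ROBOT

A 6-joint arm with a two-finger parallel gripper is mounted at the origin on the work surface. World frame = base frame: x ahead of the robot, y to its left, z up, the work surface at z = 0. Lengths are in mm, angles in rad, forces in N, time in s.
With the tool pointing down it reaches from about 350 to 850 mm from the base axis. Payload 8.1 kg.
Tool frame: the origin (TCP) lies midway between the tips of the shut fingers; the grasp point (between the pads) lies manip.hold_point_z behind it (manip.hold_point_z is the distance from the TCP to the grasp point, in mm); z points along the fingers, y is the direction in which the jaws open and shut (so a half turn about z gives the same grasp; the last joint's range is limited). The gripper opens to 93 mm and grips with 3 to 60 N. Pads are 15 mm wide; open, the fingers measure 128 mm over their backs; the gripper's body (75 mm by 188 mm) begins 65 mm behind the grasp point.
Start: joints at [1.262, 0.13, 1.488, -0, 1.523, -0.085], TCP at [133.139, 585.046, 218.635] pointing down, gripper open.
Joint ranges: [-2.96, 2.96], [-0.89, 2.26], [0.02, 2.5], [-1.34, 4.48], [0, 2.73], [-2.66, 2.66]. Speed limits (rad/s): [2.39, 2.39, 2.79, 3.14, 3.14, 3.14].

INTERFACE

Orientations are given as a unit quaternion [x, y, z, w].
In Python, from station import manip gives the robot as it stands.
- The arm moves only by the shell command python3 -m handwheel 'ROWS'. ROWS is JSON, a list of rows, each an object with "travel": the shift along the tool's x, y, z in units of 25 mm (1.0 is 25 mm), a list of three; "delta_rot": the turn, a rotation vector about the tool's x, y, z in units of 5 degrees (1.0 is 5 degrees), a list of three; "fingers": the closure in counts, from 0 (fully open) to 255 (shut). A call has 1 to 12 rows; each row shifts and turns the commanded pose from where the row before left it, along the tool's axes as they then stand; what a row does not reach is not made up. A row lasts 1/12 s, in which the tool goes at most 41.7 mm and 7.16 degrees, less where a joint would pass 70% of its speed; a pose out of reach is approached as far as the arm can. A call is refused whole if a number of a shift passes 1 or a number of a turn 1, either way. A call with a gripper value outside its range is refused whole. The fingers move at their own pace and stop on an object; the grip force is fixed at half the most. Time passes only in rows, so rows that do not move let the fingers close. It gives the time, the measured TCP pose, the force and the opening at its end, in the units of the state.
- manip.get_state(): the state, without advancing time (a new reading comes with each control period).
- manip.capture(name): name is "side" or "top"; returns (picture, depth): 400x640x3 uint8, red, green, blue; 400x640 float32, mm along the optical axis (not along the pixel's ray), 0 where there is no reading.
- manip.camera_info(name): a dict with "intrinsics" (3x3 intrinsics, pixels), "k1" (the pictures are not rectified: a ray, as slopes to the right and down, at radius r is drawn at 1 + k1 r^2 times it, then the intrinsics apply), "R" (3x3) and "t" (3): a world point X has camera coordinates R X + t. Camera axes: x right, y down, z forward; pixel columns grow to the right and rows downward; lengths in mm; the calibration is good to about 2 mm. A picture is of the moment at which its call begins. camera_info takes no time and is no camera call.
- manip.close_job(): hands the job in, once; it reports no verdict.
The state is a dict: "t": time; "joints": joint angles; "joint_velocities": joint speeds; "joint_efforts": joint torques, N m; "ee_pos": TCP position; "ee_rot": TCP orientation; "contact_force": force on the tool from outside, world axes, zero at the start; "moment": the same for the moment, N m; "gripper_width": opening from 0.0 (shut) to 1.0 (fully open).
Only numpy, scipy, OpenCV 4.12 (cv2) and the standard library are available. Lean on these libraries where they do the work, as an engineer would, in place of code of your own. Each camera call takes 0.05 s, during which the arm holds its last target.

TASK

One place of the four-place stirrer was left on: one of its four identical keys is latched down. With the fingertips, tap each key lightly, one at a time, from the robot's left to its right, to feel which one it is, without pushing any of them far in; then, after lifting off, press the latched key right down and let it spring back, so that all four keys stand fully up. Leave the jar, wash bottle and tube rack where they stand.

Things in the scene. Friction and masses are not known exactly. Their poses are not given: they have to be found in the camera images.
- stirrer: Four-place stirrer: low white case fixed to the bench, 190 mm deep (x), 270 mm wide (y), top face 55 mm above the bench. Origin under its centre, at bench height. x points away from the robot, y along the key row towards key 1 (robot's left); turned up to 17 degrees. Key row at x = -55 mm, keys at y = +82.5, +27.5, -27.5, -82.5 mm; four flush steel plates at x = +40 mm.
- key1_top (a point): Centre of the top face of the first (robot's leftmost) key; moves with it. The four keys are alike: square white caps on a black strip 30 x 30 mm, 55 mm apart, pressed straight down. An up key stands 12 mm above the case (67 mm above the bench), the latched one 8 mm (63 mm above the bench).
- key1 (a joint): Travel of the first (robot's leftmost) key, m: 0 up, 0.008 fully down. One key of the four, any of them, starts latched at about 0.004. An up key yields above about 2.2 N, then 0.4 N per mm (5.5 N at the bottom). The latched key is solid to about 3.8 N, moves on above that, comes unlatched by 0.0065 (5 N) and springs up to 0 when let go.
- key2_top (a point): Centre of the top face of the second key; moves with it. The four keys are alike: square white caps on a black strip 30 x 30 mm, 55 mm apart, pressed straight down. An up key stands 12 mm above the case (67 mm above the bench), the latched one 8 mm (63 mm above the bench).
- key2 (a joint): Travel of the second key, m: 0 up, 0.008 fully down. One key of the four, any of them, starts latched at about 0.004. An up key yields above about 2.2 N, then 0.4 N per mm (5.5 N at the bottom). The latched key is solid to about 3.8 N, moves on above that, comes unlatched by 0.0065 (5 N) and springs up to 0 when let go.
- key3_top (a point): Centre of the top face of the third key; moves with it. The four keys are alike: square white caps on a black strip 30 x 30 mm, 55 mm apart, pressed straight down. An up key stands 12 mm above the case (67 mm above the bench), the latched one 8 mm (63 mm above the bench).
- key3 (a joint): Travel of the third key, m: 0 up, 0.008 fully down. One key of the four, any of them, starts latched at about 0.004. An up key yields above about 2.2 N, then 0.4 N per mm (5.5 N at the bottom). The latched key is solid to about 3.8 N, moves on above that, comes unlatched by 0.0065 (5 N) and springs up to 0 when let go.
- key4_top (a point): Centre of the top face of the fourth (robot's rightmost) key; moves with it. The four keys are alike: square white caps on a black strip 30 x 30 mm, 55 mm apart, pressed straight down. An up key stands 12 mm above the case (67 mm above the bench), the latched one 8 mm (63 mm above the bench).
- key4 (a joint): Travel of the fourth (robot's rightmost) key, m: 0 up, 0.008 fully down. One key of the four, any of them, starts latched at about 0.004. An up key yields above about 2.2 N, then 0.4 N per mm (5.5 N at the bottom). The latched key is solid to about 3.8 N, moves on above that, comes unlatched by 0.0065 (5 N) and springs up to 0 when let go.
- jar_center (a point): Centre of a small loose sample jar, 36 mm across and 45 mm high, standing on the stirrer's steel plates behind the keys. To be left alone.
- wash_bottle_mid (a point): Point on the axis, 60 mm above the foot, of a loose wash bottle: 60 mm across, 180 mm high, with a thin bent spout reaching 53 mm out along its x axis. Stands to the left of the stirrer. To be left alone.
- tube_rack_mid (a point): Point on the upright axis, 20 mm above the bench, of a loose tube rack 85 x 125 mm, 40 mm high, to the right of the stirrer. To be left alone.

How it is judged:
By the outcome, as a careful person would: the job done as asked, in the order asked, and still so for the second after the job is handed in, with the robot touching nothing.
It also fails if it takes over 51 s, if anything falls off the work surface, if the arm or the gripper's body presses on something with over 40 N, if the wrist force passes 120 N, or if a joint passes its speed limit or range.

## Working session

There is one attempt and no reset: what is moved stays moved. The work goes in short steps, Python scripts to look and compute and a shell command to move; the robot and the scene stay as the last step left them, time stands still between calls to the robot, and variables do not carry over. Pictures are saved under pics/ and viewed, and the job is handed in when it is done.

```bash
ls; mkdir -p pics; python3 - <<'E'
from station import manip
import cv2,numpy as np
print(manip.get_state())
print(manip.hold_point_z)
for n in ("side","top"):
    p,d=manip.capture(n); cv2.imwrite(f"pics/{n}0.png",p[:,:,::-1]); np.save(f"pics/{n}0d.npy",d)
    print(n,manip.camera_info(n))
E
```

```text
pics
{'t': 0.0, 'joints': array([ 1.26159544e+00,  1.31131502e-01,  1.48928842e+00,  5.10438290e-06,
        1.52298824e+00, -8.53887118e-02]), 'joint_velocities': array([ 0.00055824, -0.00072135,  0.00029723, -0.00051241, -0.00026894,
       -0.00047074]), 'joint_efforts': array([-1.97174755e-03, -5.59823048e+01, -4.91766465e+01,  7.65286759e-02,
        3.49283824e-02, -1.99185370e-04]), 'ee_pos': array([132.96486577, 584.49770768, 217.60014259]), 'ee_rot': array([ 1.11672747e-01,  9.93744622e-01, -8.89643281e-04, -1.80435028e-04]), 'contact_force': array([0.3565343 , 1.07925391, 0.10840875]), 'moment': array([0.03405375, 0.01034159, 0.00608648]), 'gripper_width': 1.0013197414633186}
18.8
side {'intrinsics': array([[473.22742198,   0.        , 320.21063948],
       [  0.        , 473.22742198, 203.30848023],
       [  0.        ,   0.        ,   1.        ]]), 'k1': -0.11037548254343628, 'R': array([[ 0.94342064, -0.33141788, -0.01094004],
       [-0.21412746, -0.58368488, -0.78323776],
       [ 0.25319346,  0.74126523, -0.62162603]]), 't': array([-548.01170972,  168.23170524,  999.64230394])}
top {'intrinsics': array([[368.53641802,   0.        , 315.52282486],
       [  0.        , 368.53641802, 197.95572394],
       [  0.        ,   0.        ,   1.        ]]), 'k1': -0.07735961982845109, 'R': array([[ 0.00835293, -0.9999485 , -0.00576471],
       [-0.98871244, -0.00739638, -0.14964291],
       [ 0.14959257,  0.0069496 , -0.9887233 ]]), 't': array([ -1.65780311, 561.40174627, 982.14453714])}
```

View pics/side0.png

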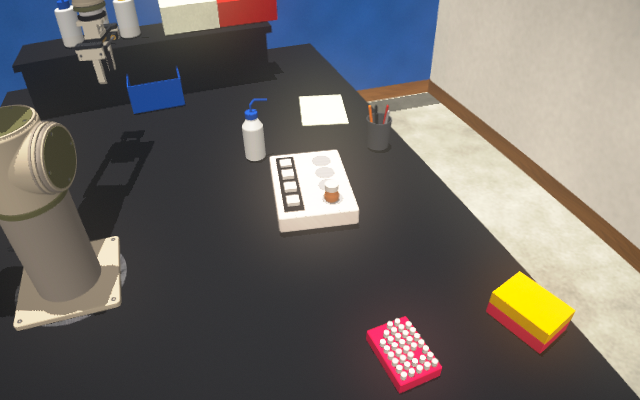

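View pics/top0.png

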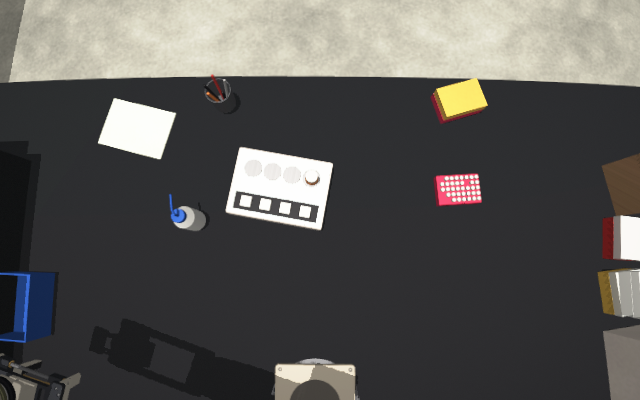

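The top view shows the stirrer at about (279,188). Its keys are at about (246,201), (265,204), (285,208) and (305,212). The bottle is at (188,217), the rack at (459,189), and the jar on the right-hand plate at (312,178). I'll enlarge both views.

```bash
python3 - <<'E'
import cv2
a=cv2.imread("pics/top0.png")[140:240,220:345]; cv2.imwrite("pics/topz.png",cv2.resize(a,None,fx=6,fy=6,interpolation=cv2.INTER_CUBIC)[:600])
a=cv2.imread("pics/side0.png")[140:240,260:365]; cv2.imwrite("pics/sidez.png",cv2.resize(a,None,fx=6,fy=6,interpolation=cv2.INTER_CUBIC))
E
```

```text
(no output)
```

View pics/topz.png

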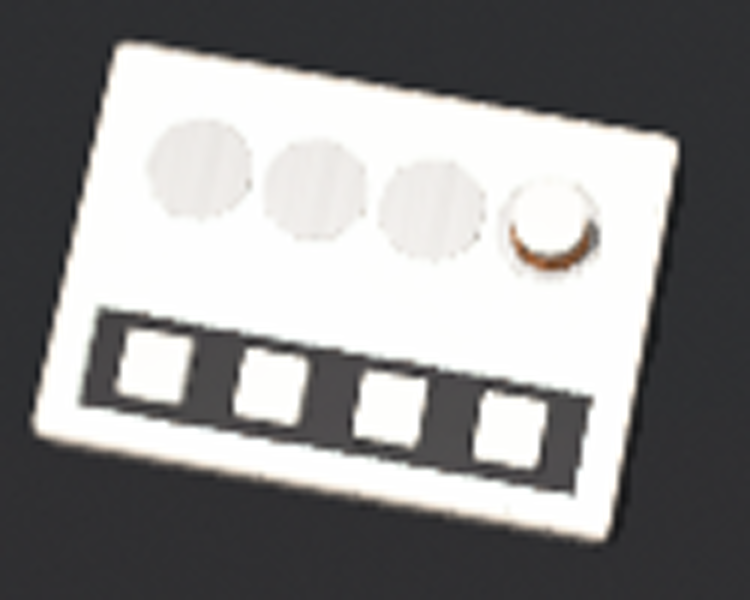

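View pics/sidez.png

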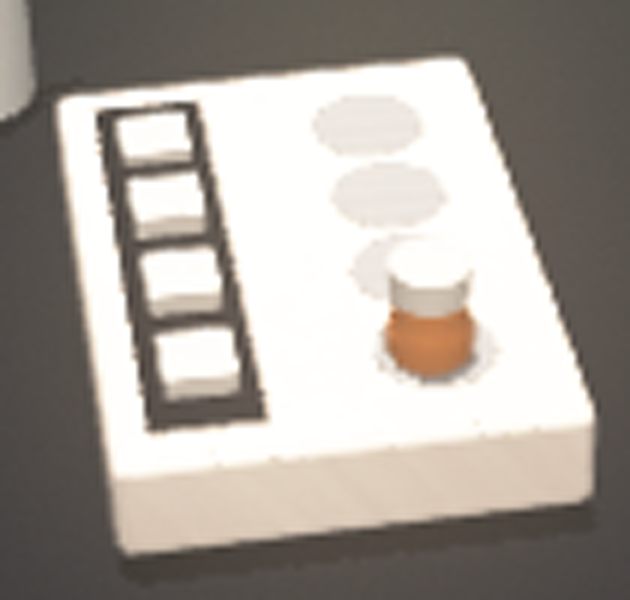

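```bash
cat > h.py <<'E'
import numpy as np
from station import manip
def ray(n,u,v,z):
    c=manip.camera_info(n);K=c["intrinsics"];k=c["k1"]
    d=np.array([(u-K[0,2])/K[0,0],(v-K[1,2])/K[1,1]]);s=d.copy()
    for _ in range(20): s=d/(1+k*(s@s))
    w=c["R"].T@np.array([s[0],s[1],1]);o=-c["R"].T@c["t"]
    return (o+w*(z-o[2])/w[2])[:2]
def unz(p,ox,oy,f=6): return (p[0]+.5)/f-.5+ox,(p[1]+.5)/f-.5+oy
E
python3 - <<'E'
from h import *
T=[(154,366),(271,388),(390,408),(510,430)]
S=[(152,135),(167,200),(181,277),(197,357)]
kt=np.array([ray("top",*unz(p,220,140),67) for p in T]);ks=np.array([ray("side",*unz(p,260,140),67) for p in S])
print(kt.round(1));print(ks.round(1))
print("case top corners",[ray("top",*unz(p,220,140),55).round(1) for p in [(116,42),(680,140),(606,542),(33,432)]])
print("strip corners",[ray("top",*unz(p,220,140),56).round(1) for p in [(100,308),(592,397),(574,493),(80,406)]])
d=np.load("pics/top0d.npy");
for p in T:
    u,v=unz(p,220,140);print(d[int(round(v)),int(round(u))])
for k in (kt,ks):
    e=k[0]-k[3];print("yaw",np.degrees(np.arctan2(-e[0],e[1])),np.linalg.norm(e)/3,k.mean(0))
E
```

```text
[[549.  193.7]
 [539.4 140.1]
 [530.7  86.1]
 [521.2  31.8]]
[[547.9 181.3]
 [540.2 131.5]
 [530.2  76.9]
 [521.1  24.1]]
case top corners [array([704.4, 220.1]), array([658.6, -44.9]), array([472. , -11.7]), array([519.8, 250.8])]
strip corners [array([577.3, 221.9]), array([537.8,  -4.9]), array([493.9,   2.9]), array([531.8, 229.3])]
1003.5175
994.6228
996.6227
992.98425
yaw -9.76028063861683 54.73566400564496 [535.05341906 112.90869053]
yaw -9.659424903900122 53.168430198738 [534.85017833 103.44847959]
```

```bash
python3 - <<'E'
from h import *
print("side case",[ray("side",*unz(p,260,140),55).round(1) for p in [(465,60),(593,425),(115,475),(58,97)]])
print("strip",[ray("side",*unz(p,260,140),56).round(1) for p in [(203,102),(268,420),(147,432),(97,112)]])
print(ray("side",*unz((125,552),260,140),0), ray("side",*unz((590,500),260,140),0))
# depth -> world points on case
for n in ("top","side"):
    d=np.load(f"pics/{n}0d.npy");c=manip.camera_info(n);K=c["intrinsics"]
    pts=[(154,366),(271,388),(390,408),(510,430),(300,300),(200,430)] if n=="top" else [(152,135),(167,200),(181,277),(197,357),(320,420),(260,200)]
    for p in pts:
        u,v=unz(p,*((220,140) if n=="top" else (260,140)))
        q=d[int(v)-1:int(v)+3,int(u)-1:int(u)+3]; Z=np.median(q)
        s=np.array([(u-K[0,2])/K[0,0],(v-K[1,2])/K[1,1]]);s0=s.copy()
        for _ in range(20): s=s0/(1+c["k1"]*(s@s))
        print(n,p,(c["R"].T@(np.array([s[0],s[1],1])*Z-c["t"])).round(1))
E
```

```text
side case [array([704.1, 209.1]), array([655.9, -54.3]), array([475. , -19.8]), array([521. , 243.9])]
strip [array([580.8, 215.4]), array([539.1,  -9.5]), array([493.1,  -0.5]), array([533.9, 224.2])]
[480.08048535  -2.60490691] [664.45510297 -36.58795668]
top (154, 366) [549.4 194.2  64.1]
top (271, 388) [539.4 140.1  66.9]
top (390, 408) [530.5  85.9  68.6]
top (510, 430) [521.   31.8  68. ]
top (300, 300) [581.6 129.5  56.4]
top (200, 430) [521.2 173.6  56.3]
side (152, 135) [549.4 187.6  62.8]
side (167, 200) [541.2 135.6  64. ]
side (181, 277) [530.6  78.5  65.8]
side (197, 357) [521.2  24.5  66.7]
side (320, 420) [558.9 -13.2  53.2]
side (260, 200) [582.1 135.6  54.2]
```

```bash
python3 -m handwheel '[{"travel":[0,0,0],"delta_rot":[0,0,1],"fingers":255},{"travel":[0,0,0],"delta_rot":[0,0,1],"fingers":255},{"travel":[0,0,0],"delta_rot":[0,0,1],"fingers":255},{"travel":[0,0,0],"delta_rot":[0,0,1],"fingers":255},{"travel":[0,0,0],"delta_rot":[0,0,1],"fingers":255},{"travel":[0,0,0],"delta_rot":[0,0,1],"fingers":255},{"travel":[0,0,0],"delta_rot":[0,0,1],"fingers":255},{"travel":[0,0,0],"delta_rot":[0,0,1],"fingers":255},{"travel":[0,0,0],"delta_rot":[0,0,1],"fingers":255},{"travel":[0,0,0],"delta_rot":[0,0,1],"fingers":255},{"travel":[0,0,0],"delta_rot":[0,0,1],"fingers":255},{"travel":[0,0,0],"delta_rot":[0,0,1],"fingers":255}]'
python3 -m handwheel '[{"travel":[0,0,0],"delta_rot":[0,0,1],"fingers":255},{"travel":[0,0,0],"delta_rot":[0,0,1],"fingers":255},{"travel":[0,0,0],"delta_rot":[0,0,1],"fingers":255},{"travel":[0,0,0],"delta_rot":[0,0,1],"fingers":255},{"travel":[0,0,0],"delta_rot":[0,0,1],"fingers":255},{"travel":[0,0,0],"delta_rot":[0,0,0.4],"fingers":255}]'
cat >> h.py <<'E'
from scipy.spatial.transform import Rotation as Ro
def togo(x,y,z):
    s=manip.get_state();R=Ro.from_quat(s["ee_rot"]).as_matrix()
    print("t",round(s["t"],2),"pos",s["ee_pos"].round(2),"F",s["contact_force"].round(2),"w",round(s["gripper_width"],3))
    print("tool y",R[:,1].round(3),"z",R[:,2].round(4),"units to go",(R.T@(np.array([x,y,z])-s["ee_pos"])/25).round(2))
E
python3 - <<'E'
from h import *
togo(549,191,200)
E
```

```text
t: 1.1
ee_pos: [133.0, 584.7, 218.0]
ee_rot: [0.595, 0.803, -0.001, 0.0]
contact_force: [1.2, 0.1, -0.3]
gripper_width: 0.189
t: 1.6
ee_pos: [133.0, 584.7, 218.0]
ee_rot: [0.767, 0.642, -0.0, 0.0]
contact_force: [0.9, -0.3, -0.4]
gripper_width: 0.01
t 1.6 pos [133.04 584.75 218.02] F [ 0.89 -0.35 -0.38] w 0.01
tool y [ 0.984 -0.176 -0.   ] z [-3.e-04 -1.e-03 -1.e+00] units to go [-12.58  19.15   0.73]
```

```bash
python3 -m handwheel '[{"travel":[-0.63,0.96,0],"delta_rot":[0,0,0],"fingers":255},{"travel":[-0.63,0.96,0],"delta_rot":[0,0,0],"fingers":255},{"travel":[-0.63,0.96,0],"delta_rot":[0,0,0],"fingers":255},{"travel":[-0.63,0.96,0],"delta_rot":[0,0,0],"fingers":255},{"travel":[-0.63,0.96,0],"delta_rot":[0,0,0],"fingers":255},{"travel":[-0.63,0.96,0],"delta_rot":[0,0,0],"fingers":255},{"travel":[-0.63,0.96,0],"delta_rot":[0,0,0],"fingers":255},{"travel":[-0.63,0.96,0],"delta_rot":[0,0,0],"fingers":255},{"travel":[-0.63,0.96,0],"delta_rot":[0,0,0],"fingers":255},{"travel":[-0.63,0.96,0],"delta_rot":[0,0,0],"fingers":255}]'
python3 -m handwheel '[{"travel":[-0.63,0.96,0],"delta_rot":[0,0,0],"fingers":255},{"travel":[-0.63,0.96,0],"delta_rot":[0,0,0],"fingers":255},{"travel":[-0.63,0.96,0],"delta_rot":[0,0,0],"fingers":255},{"travel":[-0.63,0.96,0],"delta_rot":[0,0,0],"fingers":255},{"travel":[-0.63,0.96,0],"delta_rot":[0,0,0],"fingers":255},{"travel":[-0.63,0.96,0],"delta_rot":[0,0,0],"fingers":255},{"travel":[-0.63,0.96,0],"delta_rot":[0,0,0],"fingers":255},{"travel":[-0.63,0.96,0],"delta_rot":[0,0,0],"fingers":255},{"travel":[-0.63,0.96,0],"delta_rot":[0,0,0],"fingers":255},{"travel":[-0.63,0.96,0],"delta_rot":[0,0,0],"fingers":255},{"travel":[0,0,0],"delta_rot":[0,0,0],"fingers":255}]'
python3 - <<'E'
from h import *
import cv2
togo(549,190,140)
for n in ("side","top"):
    p,d=manip.capture(n); cv2.imwrite(f"pics/{n}1.png",p[:,:,::-1])
E
```

```text
t: 2.43
ee_pos: [343.4, 387.6, 218.2]
ee_rot: [0.765, 0.644, -0.0, 0.0]
contact_force: [-0.4, 0.5, 0.5]
gripper_width: 0.005
t: 3.35
ee_pos: [554.9, 188.9, 217.8]
ee_rot: [0.766, 0.643, -0.001, 0.001]
contact_force: [0.1, -0.3, 0.3]
gripper_width: 0.001
t 3.35 pos [554.92 188.92 217.81] F [ 0.07 -0.34  0.29] w 0.001
tool y [ 0.985 -0.174  0.001] z [ 2.0e-04 -1.8e-03 -1.0e+00] units to go [ 0.01 -0.24  3.11]
```

View pics/side1.png

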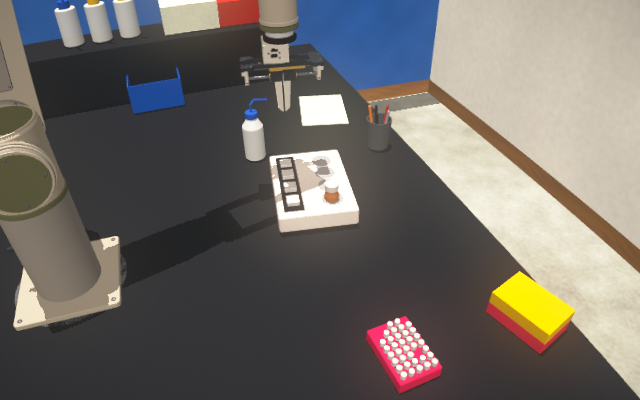

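View pics/top1.png

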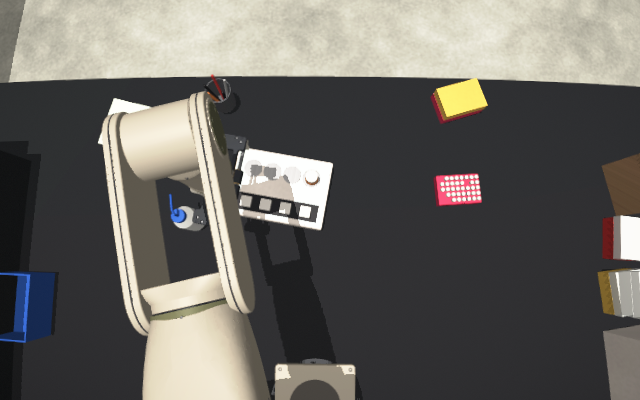

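```bash
python3 - <<'E'
from h import *
import cv2
for n in ("side","top"):
    c=manip.camera_info(n)
    def P(X):
        q=c["R"]@np.array(X)+c["t"];s=q[:2]/q[2];s=s*(1+c["k1"]*(s@s));return (c["intrinsics"]@[*s,1])[:2].round(1)
    print(n,P([554.9,188.9,217.8]),P([554.9,180,217.8]))
    # bottle
print(ray("side",254,159,0),ray("top",190,219,120), ray("top",178,216,180))
a=cv2.imread("pics/side1.png")[50:130,230:330]; cv2.imwrite("pics/sidez1.png",cv2.resize(a,None,fx=6,fy=6,interpolation=cv2.INTER_CUBIC))
E
```

```text
side [283.4 108.1] [284.4 109.7]
top [234.8 188.8] [238.6 188.8]
[492.5445187 327.5300627] [492.44863037 324.78280766] [493.979517   333.69701521]
```

View pics/sidez1.png

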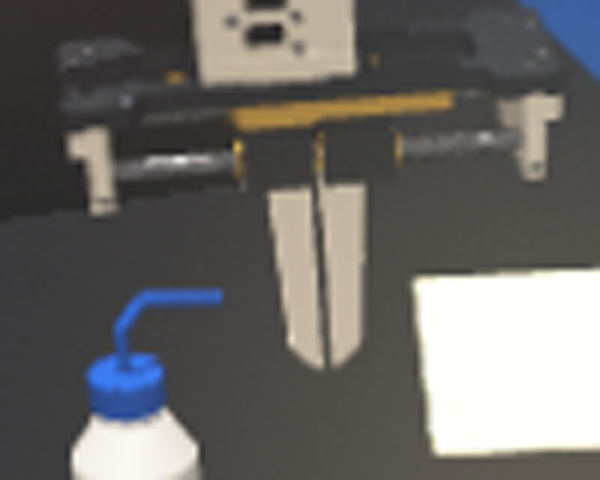

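The fingertips show at (283.8,110.9) in the side view, where the calibration predicts (283.4,108.1). So the side camera reads y about 10 mm low, and I'll trust the top camera. Next I'll move over key 1.

```bash
python3 -m handwheel '[{"travel":[0.1,-0.28,0],"delta_rot":[0,0,0],"fingers":255},{"travel":[0,0,1],"delta_rot":[0,0,0],"fingers":255},{"travel":[0,0,1],"delta_rot":[0,0,0],"fingers":255},{"travel":[0,0,1],"delta_rot":[0,0,0],"fingers":255},{"travel":[0,0,1],"delta_rot":[0,0,0],"fingers":255},{"travel":[0,0,0.9],"delta_rot":[0,0,0],"fingers":255},{"travel":[0,0,0.5],"delta_rot":[0,0,0],"fingers":255},{"travel":[0,0,0],"delta_rot":[0,0,0],"fingers":255},{"travel":[0,0,0],"delta_rot":[0,0,0],"fingers":255}]'
python3 - <<'E'
from h import *
togo(548.5,192.5,72)
E
```

```text
t: 4.2
ee_pos: [544.9, 197.2, 83.7]
ee_rot: [0.765, 0.644, -0.0, -0.0]
contact_force: [-0.0, 0.3, 0.5]
gripper_width: 0.008
t 4.2 pos [544.91 197.21  83.65] F [-0.02  0.28  0.55] w 0.008
tool y [ 0.986 -0.169 -0.001] z [-1.1e-03 -1.0e-04 -1.0e+00] units to go [-0.16  0.17  0.47]
```

```bash
python3 -m handwheel '[{"travel":[-0.16,0.17,0],"delta_rot":[0,0,0],"fingers":255},{"travel":[0,0,0.3],"delta_rot":[0,0,0],"fingers":255},{"travel":[0,0,0],"delta_rot":[0,0,0],"fingers":255}]'
python3 - <<'E'
from h import *
import cv2
togo(548.5,192.5,72)
p,d=manip.capture("side"); cv2.imwrite("pics/sidez2.png",cv2.resize(p[100:200,240:345,::-1],None,fx=6,fy=6,interpolation=cv2.INTER_CUBIC))
togo(548.5,192.5,72)
E
```

```text
t: 4.45
ee_pos: [550.1, 191.6, 76.6]
ee_rot: [0.765, 0.644, 0.001, 0.0]
contact_force: [0.3, 0.5, -0.1]
gripper_width: 0.005
t 4.45 pos [550.12 191.63  76.55] F [ 0.35  0.46 -0.08] w 0.005
tool y [ 0.985 -0.171  0.001] z [ 1.4e-03  3.0e-04 -1.0e+00] units to go [ 0.02 -0.07  0.18]
t 4.5 pos [549.71 191.59  76.43] F [ 0.26  0.28 -1.05] w 0.007
tool y [ 0.985 -0.171  0.   ] z [ 5.e-04  1.e-04 -1.e+00] units to go [ 0.03 -0.05  0.18]
```

View pics/sidez2.png

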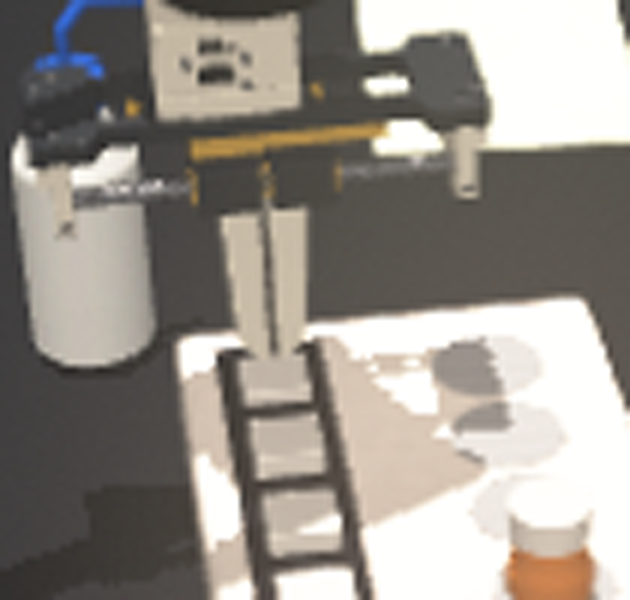

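The fingertips are over the middle of key 1, at about (275,353) in the crop. I'll lower in small steps and watch the force.

```bash
cat > r.py <<'E'
from station import manip
import numpy as np
L=[]
for i in range(3):
    if i: manip.capture("side")
    s=manip.get_state();L.append([s["ee_pos"][2],s["contact_force"][2]])
L=np.array(L);print("avg z,Fz",L.mean(0).round(2),L[:,1].round(2),s["t"])
E
python3 -m handwheel '[{"travel":[0,0,0.28],"delta_rot":[0,0,0],"fingers":255},{"travel":[0,0,0],"delta_rot":[0,0,0],"fingers":255}]'
python3 r.py
python3 -m handwheel '[{"travel":[0,0,0.04],"delta_rot":[0,0,0],"fingers":255},{"travel":[0,0,0],"delta_rot":[0,0,0],"fingers":255}]'
python3 r.py
```

```text
t: 4.67
ee_pos: [548.9, 191.6, 68.1]
ee_rot: [0.765, 0.644, -0.0, -0.0]
contact_force: [-0.3, 0.1, -1.0]
gripper_width: 0.005
avg z,Fz [68.37 -0.27] [-1.04 -0.51  0.74] 4.7667
t: 4.93
ee_pos: [549.4, 191.8, 68.1]
ee_rot: [0.765, 0.644, -0.0, -0.0]
contact_force: [0.2, 0.0, -0.1]
gripper_width: 0.004
avg z,Fz [68.14 -0.13] [-0.09 -0.05 -0.25] 5.0333
```

```bash

python3 -m handwheel '[{"travel":[0,0,0.03],"delta_rot":[0,0,0],"fingers":255},{"travel":[0,0,0],"delta_rot":[0,0,0],"fingers":255}]'
python3 r.py
python3 -m handwheel '[{"travel":[0,0,0.03],"delta_rot":[0,0,0],"fingers":255},{"travel":[0,0,0],"delta_rot":[0,0,0],"fingers":255}]'
python3 r.py
```

```text
t: 5.2
ee_pos: [549.4, 191.8, 67.3]
ee_rot: [0.765, 0.644, -0.0, 0.0]
contact_force: [0.6, -0.2, 0.8]
gripper_width: 0.004
avg z,Fz [67.36  0.66] [0.83 0.69 0.45] 5.3
t: 5.47
ee_pos: [549.3, 191.8, 66.5]
ee_rot: [0.765, 0.644, -0.0, -0.0]
contact_force: [-0.7, -0.4, -0.9]
gripper_width: 0.004
avg z,Fz [66.56 -0.2 ] [-0.87  0.38 -0.11] 5.5667
```

```bash

python3 -m handwheel '[{"travel":[0,0,0.03],"delta_rot":[0,0,0],"fingers":255},{"travel":[0,0,0],"delta_rot":[0,0,0],"fingers":255}]'
python3 r.py
python3 -m handwheel '[{"travel":[0,0,0.03],"delta_rot":[0,0,0],"fingers":255},{"travel":[0,0,0],"delta_rot":[0,0,0],"fingers":255}]'
python3 r.py
```

```text
t: 5.73
ee_pos: [549.3, 191.8, 65.7]
ee_rot: [0.765, 0.644, -0.0, -0.0]
contact_force: [-0.1, -0.5, -0.4]
gripper_width: 0.008
avg z,Fz [65.77 -0.29] [-0.36 -0.19 -0.32] 5.8333
t: 6.0
ee_pos: [549.3, 191.7, 65.0]
ee_rot: [0.765, 0.644, -0.0, -0.0]
contact_force: [-0.2, -0.3, 1.0]
gripper_width: 0.001
avg z,Fz [65.03  0.19] [ 1.   -0.65  0.21] 6.1
```

```bash

python3 -m handwheel '[{"travel":[0,0,0.03],"delta_rot":[0,0,0],"fingers":255},{"travel":[0,0,0],"delta_rot":[0,0,0],"fingers":255}]'
python3 r.py
python3 -m handwheel '[{"travel":[0,0,0.02],"delta_rot":[0,0,0],"fingers":255},{"travel":[0,0,0],"delta_rot":[0,0,0],"fingers":255}]'
python3 r.py
```

```text
t: 6.27
ee_pos: [549.3, 191.7, 64.2]
ee_rot: [0.765, 0.644, -0.0, -0.0]
contact_force: [-0.7, -0.5, 0.9]
gripper_width: 0.003
avg z,Fz [64.27  0.63] [0.92 0.78 0.19] 6.3667
t: 6.53
ee_pos: [549.4, 191.7, 63.8]
ee_rot: [0.765, 0.644, -0.0, 0.0]
contact_force: [0.8, 0.8, 0.6]
gripper_width: 0.004
avg z,Fz [63.84  0.35] [0.62 0.23 0.2 ] 6.6333
```

```bash

python3 -m handwheel '[{"travel":[0,0,0.02],"delta_rot":[0,0,0],"fingers":255},{"travel":[0,0,0],"delta_rot":[0,0,0],"fingers":255}]'
python3 r.py
python3 -m handwheel '[{"travel":[0,0,0.02],"delta_rot":[0,0,0],"fingers":255},{"travel":[0,0,0],"delta_rot":[0,0,0],"fingers":255}]'
python3 r.py
```

```text
t: 6.8
ee_pos: [549.5, 191.8, 63.4]
ee_rot: [0.765, 0.644, 0.0, 0.0]
contact_force: [0.5, -0.7, -0.3]
gripper_width: 0.004
avg z,Fz [63.44  0.13] [-0.25  0.68 -0.03] 6.9
t: 7.07
ee_pos: [549.5, 191.8, 63.2]
ee_rot: [0.765, 0.644, 0.0, 0.0]
contact_force: [-0.9, 0.5, 2.6]
gripper_width: 0.003
avg z,Fz [63.2   3.56] [2.57 3.86 4.25] 7.1667
```

Contact came only at z of about 63.2, and it was stiff, with the force jumping to 3.6 N over 0.5 mm. Key 1 looks latched. I'll lift off and tap the others to compare.

```bash

python3 -m handwheel '[{"travel":[0,0,-0.8],"delta_rot":[0,0,0],"fingers":255},{"travel":[-0.7,0,0],"delta_rot":[0,0,0],"fingers":255},{"travel":[-0.8,0,0],"delta_rot":[0,0,0],"fingers":255},{"travel":[-0.7,0,0],"delta_rot":[0,0,0],"fingers":255},{"travel":[0,0,0],"delta_rot":[0,0,0],"fingers":255},{"travel":[0,0,0.4],"delta_rot":[0,0,0],"fingers":255},{"travel":[0,0,0.16],"delta_rot":[0,0,0],"fingers":255},{"travel":[0,0,0],"delta_rot":[0,0,0],"fingers":255},{"travel":[0,0,0],"delta_rot":[0,0,0],"fingers":255}]'
python3 r.py
```

```text
t: 7.92
ee_pos: [539.5, 138.2, 68.0]
ee_rot: [0.765, 0.644, -0.001, -0.0]
contact_force: [-0.2, 0.3, -0.5]
gripper_width: 0.006
avg z,Fz [68.34 -0.25] [-0.47 -1.15  0.87] 8.0167
```

```bash

python3 -m handwheel '[{"travel":[0,0,0.03],"delta_rot":[0,0,0],"fingers":255},{"travel":[0,0,0],"delta_rot":[0,0,0],"fingers":255}]'
python3 r.py
python3 -m handwheel '[{"travel":[0,0,0.02],"delta_rot":[0,0,0],"fingers":255},{"travel":[0,0,0],"delta_rot":[0,0,0],"fingers":255}]'
python3 r.py
```

```text
t: 8.18
ee_pos: [540.1, 137.9, 68.1]
ee_rot: [0.765, 0.644, 0.0, -0.0]
contact_force: [-1.1, -0.1, -0.5]
gripper_width: 0.004
avg z,Fz [68.16 -0.68] [-0.46 -1.25 -0.33] 8.2833
t: 8.45
ee_pos: [540.0, 137.6, 67.6]
ee_rot: [0.765, 0.644, 0.0, -0.0]
contact_force: [0.3, 0.6, -0.5]
gripper_width: 0.002
avg z,Fz [67.63 -0.5 ] [-0.45  0.01 -1.06] 8.55
```

```bash

python3 -m handwheel '[{"travel":[0,0,0.02],"delta_rot":[0,0,0],"fingers":255},{"travel":[0,0,0],"delta_rot":[0,0,0],"fingers":255}]'
python3 r.py
```

```text
t: 8.72
ee_pos: [540.1, 137.6, 67.3]
ee_rot: [0.765, 0.644, 0.0, 0.0]
contact_force: [-0.6, 0.4, 2.0]
gripper_width: 0.003
avg z,Fz [67.29  1.27] [1.96 1.15 0.7 ] 8.8167
```

```bash

python3 -m handwheel '[{"travel":[0,0,0.02],"delta_rot":[0,0,0],"fingers":255},{"travel":[0,0,0],"delta_rot":[0,0,0],"fingers":255}]'
python3 r.py
```

```text
t: 8.98
ee_pos: [540.1, 137.6, 66.8]
ee_rot: [0.765, 0.644, 0.0, 0.0]
contact_force: [-0.3, -0.2, 2.3]
gripper_width: 0.004
avg z,Fz [66.77  2.3 ] [2.28 2.99 1.62] 9.0833
```

Key 2 is up. It makes contact at 67.3 and yields softly at about 2.3 N. On to key 3.

```bash

python3 -m handwheel '[{"travel":[0,0,-0.6],"delta_rot":[0,0,0],"fingers":255},{"travel":[-0.7,0,0],"delta_rot":[0,0,0],"fingers":255},{"travel":[-0.8,0,0],"delta_rot":[0,0,0],"fingers":255},{"travel":[-0.7,0,0],"delta_rot":[0,0,0],"fingers":255},{"travel":[0,0,0],"delta_rot":[0,0,0],"fingers":255},{"travel":[0,0,0.4],"delta_rot":[0,0,0],"fingers":255},{"travel":[0,0,0.14],"delta_rot":[0,0,0],"fingers":255},{"travel":[0,0,0],"delta_rot":[0,0,0],"fingers":255},{"travel":[0,0,0],"delta_rot":[0,0,0],"fingers":255}]'
python3 r.py
python3 -m handwheel '[{"travel":[0,0,0.02],"delta_rot":[0,0,0],"fingers":255},{"travel":[0,0,0],"delta_rot":[0,0,0],"fingers":255}]'
python3 r.py
```

```text
t: 9.83
ee_pos: [530.1, 83.9, 67.5]
ee_rot: [0.765, 0.644, -0.001, -0.0]
contact_force: [-0.6, 0.2, 0.1]
gripper_width: 0.008
avg z,Fz [67.7   0.26] [ 0.14  0.65 -0.03] 9.9333
t: 10.1
ee_pos: [530.6, 83.7, 67.6]
ee_rot: [0.765, 0.644, 0.0, -0.0]
contact_force: [-0.3, -0.5, -0.7]
gripper_width: 0.006
avg z,Fz [6.763e+01 1.000e-02] [-0.68  0.38  0.33] 10.2
```

```bash

python3 -m handwheel '[{"travel":[0,0,0.02],"delta_rot":[0,0,0],"fingers":255},{"travel":[0,0,0],"delta_rot":[0,0,0],"fingers":255}]'
python3 r.py
python3 -m handwheel '[{"travel":[0,0,0.02],"delta_rot":[0,0,0],"fingers":255},{"travel":[0,0,0],"delta_rot":[0,0,0],"fingers":255}]'
python3 r.py
```

```text
t: 10.37
ee_pos: [530.7, 83.5, 67.3]
ee_rot: [0.765, 0.644, 0.0, 0.0]
contact_force: [-0.1, 0.4, 1.0]
gripper_width: 0.001
avg z,Fz [67.3   0.92] [0.96 0.41 1.38] 10.4667
t: 10.63
ee_pos: [530.7, 83.4, 66.8]
ee_rot: [0.765, 0.644, 0.0, 0.0]
contact_force: [-0.9, 1.4, 1.8]
gripper_width: 0.007
avg z,Fz [66.8  1.7] [1.78 1.76 1.56] 10.7333
```

Key 3 is up too, with contact at 67.3. On to key 4.

```bash

python3 -m handwheel '[{"travel":[0,0,-0.6],"delta_rot":[0,0,0],"fingers":255},{"travel":[-0.7,0,0],"delta_rot":[0,0,0],"fingers":255},{"travel":[-0.8,0,0],"delta_rot":[0,0,0],"fingers":255},{"travel":[-0.7,0,0],"delta_rot":[0,0,0],"fingers":255},{"travel":[0,0,0],"delta_rot":[0,0,0],"fingers":255},{"travel":[0,0,0.4],"delta_rot":[0,0,0],"fingers":255},{"travel":[0,0,0.16],"delta_rot":[0,0,0],"fingers":255},{"travel":[0,0,0],"delta_rot":[0,0,0],"fingers":255},{"travel":[0,0,0],"delta_rot":[0,0,0],"fingers":255}]'
python3 r.py
python3 -m handwheel '[{"travel":[0,0,0.02],"delta_rot":[0,0,0],"fingers":255},{"travel":[0,0,0],"delta_rot":[0,0,0],"fingers":255}]'
python3 r.py
```

```text
t: 11.48
ee_pos: [520.7, 29.7, 67.0]
ee_rot: [0.765, 0.644, -0.001, -0.0]
contact_force: [-2.2, -0.9, 1.9]
gripper_width: 0.002
avg z,Fz [67.23  1.11] [ 1.87  1.84 -0.4 ] 11.5833
t: 11.75
ee_pos: [521.3, 29.7, 67.2]
ee_rot: [0.765, 0.644, 0.0, -0.0]
contact_force: [-1.6, 2.0, 2.8]
gripper_width: 0.005
avg z,Fz [67.26  1.83] [2.77 1.52 1.21] 11.85
```

```bash

python3 -m handwheel '[{"travel":[0,0,0.02],"delta_rot":[0,0,0],"fingers":255},{"travel":[0,0,0],"delta_rot":[0,0,0],"fingers":255}]'
python3 r.py
```

```text
t: 12.02
ee_pos: [521.4, 29.4, 66.8]
ee_rot: [0.765, 0.644, 0.0, 0.0]
contact_force: [-0.1, 1.7, 2.3]
gripper_width: 0.008
avg z,Fz [66.79  2.62] [2.32 2.74 2.8 ] 12.1167
```

Key 4 is up as well, so key 1 is the latched one. I'll lift and return above it.

```bash

python3 -m handwheel '[{"travel":[0,0,-0.6],"delta_rot":[0,0,0],"fingers":255},{"travel":[0.8,0,0],"delta_rot":[0,0,0],"fingers":255},{"travel":[1,0,0],"delta_rot":[0,0,0],"fingers":255},{"travel":[1,0,0],"delta_rot":[0,0,0],"fingers":255},{"travel":[1,0,0],"delta_rot":[0,0,0],"fingers":255},{"travel":[1,0,0],"delta_rot":[0,0,0],"fingers":255},{"travel":[1,0,0],"delta_rot":[0,0,0],"fingers":255},{"travel":[0.8,0,0],"delta_rot":[0,0,0],"fingers":255},{"travel":[0,0,0],"delta_rot":[0,0,0],"fingers":255},{"travel":[0,0,0],"delta_rot":[0,0,0],"fingers":255},{"travel":[0,0,0.4],"delta_rot":[0,0,0],"fingers":255},{"travel":[0,0,0],"delta_rot":[0,0,0],"fingers":255}]'
python3 - <<'E'
from h import *
togo(549.4,191.8,64)
E
```

```text
t: 13.12
ee_pos: [548.2, 190.4, 69.4]
ee_rot: [0.765, 0.644, -0.001, -0.0]
contact_force: [0.0, 0.4, -1.3]
gripper_width: 0.004
t 13.12 pos [548.22 190.4   69.42] F [ 0.    0.41 -1.28] w 0.004
tool y [ 0.985 -0.171 -0.002] z [-0.0025 -0.0011 -1.    ] units to go [0.06 0.04 0.22]
```

```bash

python3 -m handwheel '[{"travel":[0.03,0.03,0],"delta_rot":[0,0,0],"fingers":255},{"travel":[0,0,0.24],"delta_rot":[0,0,0],"fingers":255},{"travel":[0,0,0],"delta_rot":[0,0,0],"fingers":255},{"travel":[0,0,0],"delta_rot":[0,0,0],"fingers":255}]'
python3 r.py
python3 -m handwheel '[{"travel":[0,0,0.08],"delta_rot":[0,0,0],"fingers":255},{"travel":[0,0,0.04],"delta_rot":[0,0,0],"fingers":255},{"travel":[0,0,0.04],"delta_rot":[0,0,0],"fingers":255},{"travel":[0,0,0],"delta_rot":[0,0,0],"fingers":255}]'
python3 r.py
```

```text
t: 13.45
ee_pos: [550.0, 191.9, 65.1]
ee_rot: [0.765, 0.644, -0.0, -0.0]
contact_force: [0.5, -0.0, 0.1]
gripper_width: -0.001
avg z,Fz [65.42  0.14] [ 0.09  0.39 -0.06] 13.55
t: 13.88
ee_pos: [550.6, 192.4, 62.1]
ee_rot: [0.765, 0.644, 0.0, 0.0]
contact_force: [-0.1, -1.4, 3.9]
gripper_width: 0.007
avg z,Fz [62.09  4.43] [3.88 4.81 4.58] 13.9833
```

```bash

python3 -m handwheel '[{"travel":[0,0,0.04],"delta_rot":[0,0,0],"fingers":255},{"travel":[0,0,0.04],"delta_rot":[0,0,0],"fingers":255},{"travel":[0,0,0],"delta_rot":[0,0,0],"fingers":255}]'
python3 r.py
python3 -m handwheel '[{"travel":[0,0,0.04],"delta_rot":[0,0,0],"fingers":255},{"travel":[0,0,0],"delta_rot":[0,0,0],"fingers":255},{"travel":[0,0,0],"delta_rot":[0,0,0],"fingers":255}]'
python3 r.py
```

```text
t: 14.23
ee_pos: [550.6, 192.4, 59.8]
ee_rot: [0.765, 0.644, 0.0, 0.0]
contact_force: [0.4, -0.4, 5.6]
gripper_width: 0.003
avg z,Fz [59.81  5.4 ] [5.64 5.69 4.87] 14.3333
t: 14.58
ee_pos: [550.6, 192.4, 59.2]
ee_rot: [0.765, 0.644, 0.0, 0.0]
contact_force: [-1.7, -0.7, 8.3]
gripper_width: 0.003
avg z,Fz [59.24  8.08] [8.33 8.24 7.68] 14.6833
```

Key 1 is bottomed, at z 59.2 and 8 N. I'll lift slowly and feel whether the key follows the fingertips up.

```bash

python3 -m handwheel '[{"travel":[0,0,-0.08],"delta_rot":[0,0,0],"fingers":255},{"travel":[0,0,-0.08],"delta_rot":[0,0,0],"fingers":255},{"travel":[0,0,-0.08],"delta_rot":[0,0,0],"fingers":255},{"travel":[0,0,0],"delta_rot":[0,0,0],"fingers":255},{"travel":[0,0,0],"delta_rot":[0,0,0],"fingers":255}]'
python3 r.py
```

```text
t: 15.1
ee_pos: [550.6, 192.5, 64.8]
ee_rot: [0.765, 0.644, 0.0, 0.0]
contact_force: [2.5, 0.2, 1.9]
gripper_width: 0.002
avg z,Fz [64.7   2.83] [1.91 3.67 2.92] 15.2
```

At z 64.7 the key still pushes up with 2.8 N, which is above the latched height, so it is unlatched. Now I'll lift clear and look.

```bash

python3 -m handwheel '[{"travel":[0,0,-0.5],"delta_rot":[0,0,0],"fingers":255},{"travel":[0,0,-1],"delta_rot":[0,0,0],"fingers":255},{"travel":[0,0,-1],"delta_rot":[0,0,0],"fingers":255},{"travel":[0,0,-1],"delta_rot":[0,0,0],"fingers":255},{"travel":[0,0,-1],"delta_rot":[0,0,0],"fingers":255},{"travel":[0,0,-1],"delta_rot":[0,0,0],"fingers":255},{"travel":[0,-1,-1],"delta_rot":[0,0,0],"fingers":255},{"travel":[0,-1,-0.5],"delta_rot":[0,0,0],"fingers":255},{"travel":[0,-1,0],"delta_rot":[0,0,0],"fingers":255},{"travel":[0,-1,0],"delta_rot":[0,0,0],"fingers":255},{"travel":[0,0,0],"delta_rot":[0,0,0],"fingers":255},{"travel":[0,0,0],"delta_rot":[0,0,0],"fingers":255}]'
python3 - <<'E'
from h import *
import cv2
togo(549.4,191.8,64)
p,d=manip.capture("side"); cv2.imwrite("pics/side9.png",p[:,:,::-1]); cv2.imwrite("pics/sidez9.png",cv2.resize(p[140:240,260:365,::-1],None,fx=6,fy=6,interpolation=cv2.INTER_CUBIC))
d0=np.load("pics/side0d.npy")
for q in [(152,135),(167,200),(181,277),(197,357)]:
    u,v=unz(q,260,140);sl=(slice(int(v)-1,int(v)+3),slice(int(u)-2,int(u)+3));print("depth change",np.median(d[sl]-d0[sl]).round(2))
E
```

```text
t: 16.2
ee_pos: [450.6, 209.7, 239.9]
ee_rot: [0.765, 0.645, -0.0, -0.0]
contact_force: [-0.7, -0.2, -0.7]
gripper_width: 0.004
t 16.2 pos [450.56 209.67 239.9 ] F [-0.74 -0.17 -0.68] w 0.004
tool y [ 0.986 -0.169 -0.   ] z [-5.e-04 -0.e+00 -1.e+00] units to go [-0.03  4.02  7.03]
depth change -5.47
depth change 0.25
depth change -0.14
depth change -0.45
```

View pics/side9.png

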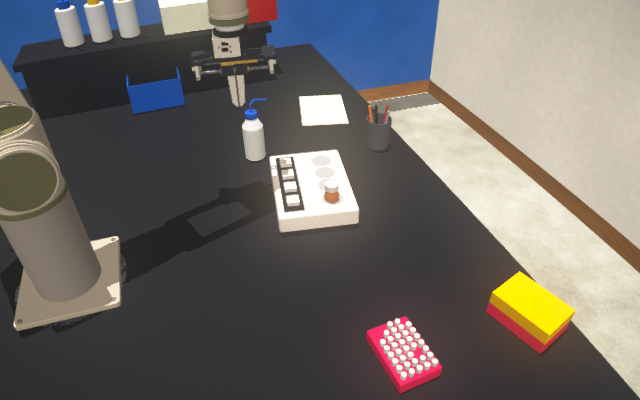

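View pics/sidez9.png

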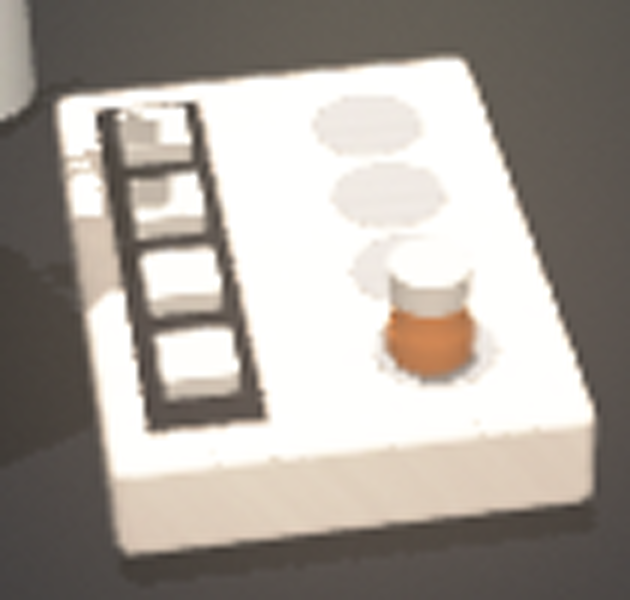

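The side view shows key 1 at about (152,130) in the crop, now standing as tall as the others. Its depth reading is 5.5 mm nearer than at the start, and the other three keys have not changed. The jar, bottle and rack are where they were, and the arm is clear.

```bash
python3 -c "
from station import manip
print(manip.close_job())"
```

```text
the job is handed in; nothing more can be done
None
```

The latched key was key 1, the robot's leftmost. It is now released, and all four keys read as fully up. I handed the job in at about 16 s of the 51 s allowed.

- **Tapping:** I tapped the keys with shut fingertips from left to right. Key 1 was stiff and only made contact at 63.2 mm, with an average force of 3.6 N and one noisy reading of 4.25 N. Keys 2, 3 and 4 made contact at about 67.3 mm and gave by about half a millimetre at 1.7 to 2.6 N.
- **Release:** After lifting off, I pressed key 1 down to its stop, at 59.2 mm and about 8 N. On the way up it still pushed back with 2.8 N at 64.7 mm, above its latched height, so it had let go.
- **Last checks:** Key 1 measured about 5.5 mm nearer the side camera than at the start. The other three keys were unchanged to within 0.5 mm. The jar, wash bottle and tube rack looked unmoved, and the arm was well clear at hand-in.
- **Disagreement:** The two cameras differed by about 9 mm in y. The side view also showed the fingertips off from where the arm reported them, so I trusted the top camera. The side picture then showed the fingertips over the middle of key 1, and the key contacts fitted that position.

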